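Line the steel cups up by height at the serving counter

TASK

Get the four steel cups ready for pouring: stand one on each black pad of the white board, centred and upright, in order of height, with the tallest on the pad next to the white jug and the shortest on the pad next to the amber jar. Set the cups down rather than dropping them, do not knock any over, and leave the jug and the jar where they are.

Things in the scene. Friction and masses are not known exactly. Their poses are not given: they have to be found in the camera images.
- cup_a_mid (a point): the tallest of four plain round open steel cups: 116 mm tall, 62 mm across at the rim and 56 mm at the foot, wall 3 mm, about 190 g (varies), standing upright and empty on the counter at the start. The point is its centre, half-way up (58 mm above its underside); z is up the cup's axis.
- cup_b_mid (a point): the second tallest of four plain round open steel cups: 96 mm tall, 56 mm across at the rim and 50 mm at the foot, wall 3 mm, about 150 g (varies), standing upright and empty on the counter at the start. The point is its centre, half-way up (48 mm above its underside); z is up the cup's axis.
- cup_c_mid (a point): the second shortest of four plain round open steel cups: 76 mm tall, 50 mm across at the rim and 44 mm at the foot, wall 3 mm, about 120 g (varies), standing upright and empty on the counter at the start. The point is its centre, half-way up (38 mm above its underside); z is up the cup's axis.
- cup_d_mid (a point): the shortest of four plain round open steel cups: 56 mm tall, 44 mm across at the rim and 38 mm at the foot, wall 3 mm, about 90 g (varies), standing upright and empty on the counter at the start. The point is its centre, half-way up (28 mm above its underside); z is up the cup's axis.
- pad_1: black round rubber pad, 76 mm across, 3 mm thick, fixed on the white board: number 1 of a straight row of four, 95 mm apart, counted from the robot's left (+y). The board (100 x 390 x 6 mm) is fixed but lies elsewhere and turned in each run. Origin at the centre of the pad's underside (6 mm above the counter; the pad's top is 9 mm above the counter); y runs along the row from pad_4 towards pad_1, x across it away from the robot.
- pad_2: black round rubber pad, 76 mm across, 3 mm thick, fixed on the white board: number 2 of a straight row of four, 95 mm apart, counted from the robot's left (+y). The board (100 x 390 x 6 mm) is fixed but lies elsewhere and turned in each run. Origin at the centre of the pad's underside (6 mm above the counter; the pad's top is 9 mm above the counter); y runs along the row from pad_4 towards pad_1, x across it away from the robot.
- pad_3: black round rubber pad, 76 mm across, 3 mm thick, fixed on the white board: number 3 of a straight row of four, 95 mm apart, counted from the robot's left (+y). The board (100 x 390 x 6 mm) is fixed but lies elsewhere and turned in each run. Origin at the centre of the pad's underside (6 mm above the counter; the pad's top is 9 mm above the counter); y runs along the row from pad_4 towards pad_1, x across it away from the robot.
- pad_4: black round rubber pad, 76 mm across, 3 mm thick, fixed on the white board: number 4 of a straight row of four, 95 mm apart, counted from the robot's left (+y). The board (100 x 390 x 6 mm) is fixed but lies elsewhere and turned in each run. Origin at the centre of the pad's underside (6 mm above the counter; the pad's top is 9 mm above the counter); y runs along the row from pad_4 towards pad_1, x across it away from the robot.
- jug: white open plastic jug, 150 mm tall, 104 mm across at the rim, with a loop handle on the side away from the robot (reaching 91 mm from its axis); it stands loose on the counter beyond one end of the row, in line with the pads, its axis 125 mm from the nearest pad's centre. Which end differs from run to run. Origin at the centre of its underside.
- jar: closed amber glass jar with a steel lid, 76 mm across, 110 mm tall, standing loose on the counter beyond the other end of the row, 125 mm from that end's pad. Origin at the centre of its underside.
Not all that is in view belongs to the job. What is shaped like the part that bears cup_b_mid but purple or red is not meant.

How it is judged (in metres and radians):
At the end, for the whole second after the job is handed in: Each cup stands upright (within 0.08 rad) and at rest on its own pad, its axis within 14 mm of the pad's centre, tallest next to the jug, then in falling height to the shortest next to the jar (((horizontal distance between jug and pad_1 below 0.2 m and horizontal distance between cup_a_mid and pad_1 below 0.014 m and horizontal distance between cup_b_mid and pad_2 below 0.014 m and horizontal distance between cup_c_mid and pad_3 below 0.014 m and horizontal distance between cup_d_mid and pad_4 below 0.014 m) or (horizontal distance between jug and pad_4 below 0.2 m and horizontal distance between cup_a_mid and pad_4 below 0.014 m and horizontal distance between cup_b_mid and pad_3 below 0.014 m and horizontal distance between cup_c_mid and pad_2 below 0.014 m and horizontal distance between cup_d_mid and pad_1 below 0.014 m)) and angle between each of cup_a_mid, cup_b_mid, cup_c_mid, cup_d_mid's own z axis and vertical below 0.08 rad and height (world z) of cup_a_mid between 0.063 and 0.072 m and linear speed of each of cup_a, cup_b, cup_c, cup_d below 0.02 m/s and height (world z) of cup_b_mid between 0.053 and 0.062 m and height (world z) of cup_c_mid between 0.043 and 0.052 m and height (world z) of cup_d_mid between 0.033 and 0.042 m); the robot touches nothing.
It fails at once if a cup is knocked over (angle between any of cup_a_mid, cup_b_mid, cup_c_mid, cup_d_mid's own z axis and vertical above 0.8 rad).
It fails at once if a cup is dropped or thrown (moves faster than 0.7 m/s while touching nothing) ((linear speed of cup_a above 0.7 m/s and contact force between cup_a and anything else below 0.02 N) or (linear speed of cup_b above 0.7 m/s and contact force between cup_b and anything else below 0.02 N) or (linear speed of cup_c above 0.7 m/s and contact force between cup_c and anything else below 0.02 N) or (linear speed of cup_d above 0.7 m/s and contact force between cup_d and anything else below 0.02 N)).
It fails at once if the jug is shifted by more than 20 mm or tipped (distance of jug from where it was at the start of the episode above 0.02 m or angle between jug's own z axis and vertical above 0.3 rad).
It fails at once if the jar is shifted by more than 20 mm or tipped (distance of jar from where it was at the start of the episode above 0.02 m or angle between jar's own z axis and vertical above 0.3 rad).
It also fails if it takes over 99 s, if anything falls off the work surface, if the arm or the gripper's body presses on something with over 40 N, if the wrist force passes 120 N, or if a joint passes its speed limit or range.

ROBOT

A 6-joint arm with a two-finger parallel gripper is mounted at the origin on the work surface. World frame = base frame: x ahead of the robot, y to its left, z up, the work surface at z = 0. Lengths are in mm, angles in rad, forces in N, time in s.
With the tool pointing down it reaches from about 350 to 925 mm from the base axis. Payload 6.4 kg.
Tool frame: the origin (TCP) lies midway between the tips of the shut fingers; the grasp point (between the pads) lies bot.pinch_z behind it (bot.pinch_z is the distance from the TCP to the grasp point, in mm); x points along the fingers, y is the direction in which the jaws open and shut, and the axes are right-handed (so a half turn about x gives the same grasp; the last joint's range is limited). The gripper opens to 94 mm and grips with 3 to 60 N. Pads are 16 mm wide; open, the fingers measure 119 mm over their backs; the gripper's body (75 mm by 177 mm) begins 78 mm behind the grasp point.
Start: joints at [0.995, 0.245, 1.558, -0, 1.339, -0.174], TCP at [254.197, 598.245, 205.455] pointing down, gripper open.
Joint ranges: [-3.13, 3.13], [-1.02, 2.26], [0.13, 2.54], [-0.95, 4.09], [0.21, 2.88], [-2.74, 2.74]. Speed limits (rad/s): [2.57, 2.57, 3.14, 3.14, 3.14, 3.14].

INTERFACE

Orientations are given as a unit quaternion [x, y, z, w].
In Python, from bench import bot gives the robot as it stands. Calls block until the motion is done:
- bot.move_to(position, orientation): joint-space move of the TCP to a pose.
- bot.move_l(position, rotation=None, max_speed=150, threshold=None): straight line of the TCP; rotation=None keeps the orientation; max_speed is the mean speed in mm/s. With threshold (N) it stops when the force on the tool has changed by that much, and returns True; else False.
- bot.goto_joints(angles): joint-space move.
- bot.move_gripper(opening, grasp_force=None): opening from 0.0 (shut) to 1.0 (fully open); grasp_force is the grip in N (None keeps the last); returns when the fingers have stopped.
- bot.hold(seconds).
- bot.inverse_kinematics(position, orientation): joint angles nearest the present ones, or None.
- bot.read_state(): the state.
- bot.grab_frame(name): name is "side" or "top"; returns a dict with "frame" (420x560x3 uint8, red, green, blue), "fx", "fy", "cx", "cy" (pixels), "dist_coeffs" ([k1, k2, p1, p2, k3] as OpenCV has them; the pictures are not rectified), "xyz" and "rotation" of the camera in the world. Camera axes: x right, y down, z forward; pixel columns grow to the right and rows downward; lengths in mm; the calibration is good to about 2 mm. A picture is of the moment at which its call begins. There is no depth.
A pose or a line that the arm cannot do raises bot.MotionError and nothing moves.
- bot.close_job(): hands the job in, once; it reports no verdict.
The state is a dict: "time": time; "joint_pos": joint angles; "joint_vel": joint speeds; "joint_efforts": joint torques, N m; "eef_pos": TCP position; "ee_rot": TCP orientation; "contact_force": force on the tool from outside, world axes, zero at the start; "moment": the same for the moment, N m; "gripper_width": opening from 0.0 (shut) to 1.0 (fully open).
Only numpy, scipy, OpenCV 4.12 (cv2) and the standard library are available. Lean on these libraries where they do the work, as an engineer would, in place of code of your own. Each camera call takes 0.05 s, during which the arm holds its last target.

## Working session

There is one attempt and no reset: what is moved stays moved. The work goes in short steps, each a Python script; the robot and the scene stay as the last script left them, time stands still between calls to the robot, and variables do not carry over. Pictures are saved under pics/ and viewed, and the job is handed in when it is done.

```bash
ls; mkdir -p pics
python3 - <<'E'
from bench import bot
import cv2
s=bot.read_state(); print(s['time'],s['eef_pos'],s['ee_rot'],bot.pinch_z)
for n in('side','top'):
    f=bot.grab_frame(n); print(n,{k:v for k,v in f.items() if k!='frame'})
    cv2.imwrite(f'pics/{n}0.png',f['frame'][:,:,::-1])
E
```

```text
pics
0.0 [253.88882242 597.74209807 204.37994742] [ 0.14048982  0.69310545 -0.14170316  0.69266706] 18.8
side {'fx': 490.1607590643223, 'fy': 490.1607590643223, 'cx': 281.91212024624946, 'cy': 210.35634120190613, 'dist_coeffs': array([-0.07104052,  0.        ,  0.        ,  0.        ,  0.        ]), 'xyz': array([-240.930629  , -736.93699377,  701.53648543]), 'rotation': array([ 0.80308815, -0.34229684,  0.18231976, -0.45237353])}
top {'fx': 505.91238703297904, 'fy': 505.91238703297904, 'cx': 281.6671160727195, 'cy': 211.95167082294049, 'dist_coeffs': array([-0.08277071,  0.        ,  0.        ,  0.        ,  0.        ]), 'xyz': array([ 296.98130245,   37.47639659, 1334.69546582]), 'rotation': array([ 0.70488517, -0.70425049,  0.06582847, -0.05324255])}
```

View pics/side0.png

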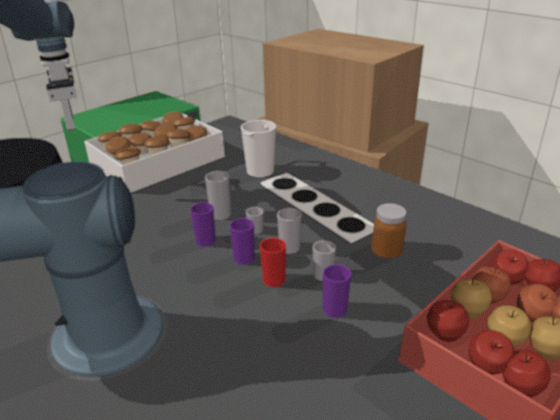

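View pics/top0.png

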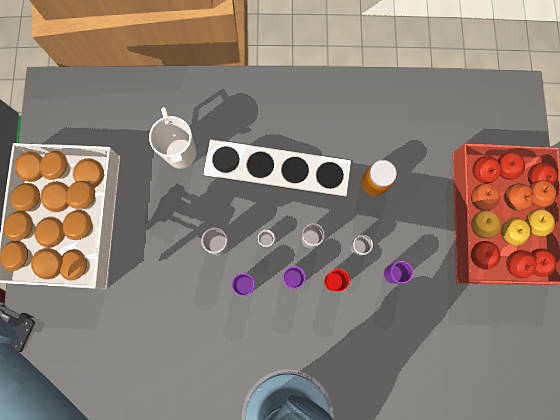

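```bash
cat > h.py <<'E'
import numpy as np,cv2
from scipy.spatial.transform import Rotation as R
def ray(f,uv):
    K=np.array([[f['fx'],0,f['cx']],[0,f['fy'],f['cy']],[0,0,1]])
    p=cv2.undistortPoints(np.array([[uv]],float),K,f['dist_coeffs'])[0,0]
    return R.from_quat(f['rotation']).apply([p[0],p[1],1])
def onz(f,uv,z):
    d=ray(f,uv);c=f['xyz'];return c+d*(z-c[2])/d[2]
def proj(f,P):
    K=np.array([[f['fx'],0,f['cx']],[0,f['fy'],f['cy']],[0,0,1]])
    r=R.from_quat(f['rotation']).inv();t=-r.apply(f['xyz'])
    return cv2.projectPoints(np.array(P,float).reshape(-1,1,3),r.as_rotvec(),t,K,f['dist_coeffs'])[0][:,0]
E
python3 - <<'E'
from bench import bot
from h import *
T=bot.grab_frame('top');S=bot.grab_frame('side')
import pickle;pickle.dump((T,S),open('f0.pkl','wb'))
t=T['frame'][:,:,::-1];s=S['frame'][:,:,::-1]
cv2.imwrite('pics/tcrop.png',cv2.resize(t[205:300,190:420],None,fx=3.4,fy=3.4,interpolation=cv2.INTER_CUBIC))
cv2.imwrite('pics/scrop.png',cv2.resize(s[165:320,185:360],None,fx=3.8,fy=3.8,interpolation=cv2.INTER_CUBIC))
# pads
m=(t.max(2)<35).astype(np.uint8)
n,l,st,c=cv2.connectedComponentsWithStats(m[140:200,200:355])
for i in range(1,n):
    if st[i,4]>200: 
        uv=c[i]+[200,140];print('pad',uv,st[i],onz(T,uv,9))
E
```

```text
(no output)
```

View pics/tcrop.png

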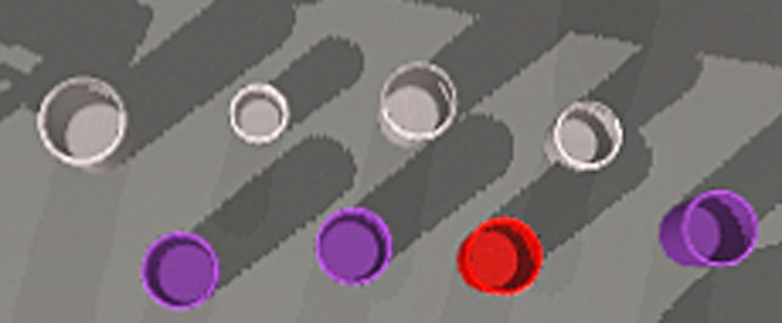

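View pics/scrop.png

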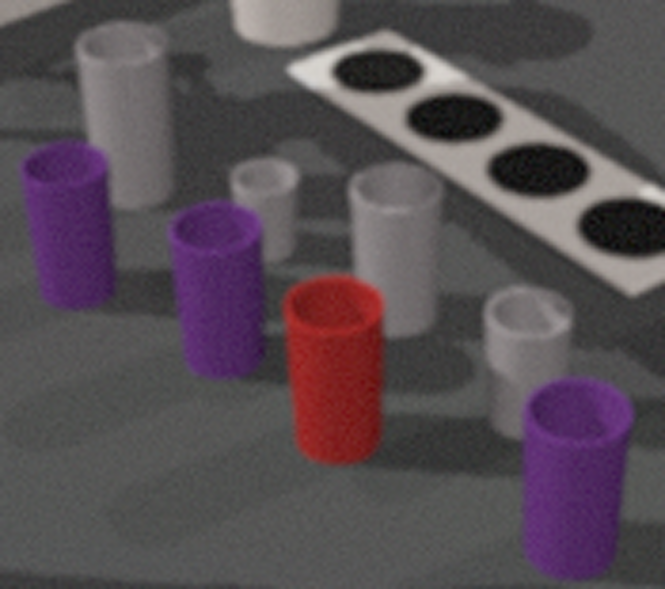

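Run:
```python
import pickle
from h import *
T,S=pickle.load(open('f0.pkl','rb'))
t=T['frame'].astype(int)
print(t[159,225],t[225,225],t[240,214],t[240:241,200:230].tolist())
m=(t.max(2)<58).astype(np.uint8)
m[:140]=0;m[200:]=0;m[:,:205]=0;m[:,352:]=0
n,l,st,c=cv2.connectedComponentsWithStats(m)
P=[]
for i in range(1,n):
    if 350<st[i,4]<1100: print('pad',c[i].round(2),st[i],onz(T,c[i],9).round(1));P.append(onz(T,c[i],9))
P=np.array(P);print(np.linalg.norm(np.diff(P,axis=0),axis=1))
for nm,uv,h in[('a',(214.4,240.6),116),('d',(266.2,238.2),56),('b',(312.9,234.7),96),('c',(362.6,244.4),76)]:
    p=onz(T,uv,h);print(nm,p.round(1),'side rim',proj(S,p).round(1),'foot',proj(S,[p[0],p[1],0]).round(1))
```

```text
[55 54 51] [93 93 90] [180 170 168] [[[124, 126, 121], [220, 211, 204], [209, 196, 192], [127, 120, 118], [94, 89, 88], [103, 98, 97], [107, 101, 99], [107, 103, 101], [107, 101, 99], [105, 99, 99], [125, 117, 116], [173, 164, 161], [181, 171, 168], [181, 170, 170], [180, 170, 168], [180, 170, 167], [180, 169, 168], [178, 168, 165], [181, 170, 169], [179, 168, 166], [179, 169, 167], [178, 167, 165], [179, 168, 168], [179, 169, 167], [169, 160, 158], [224, 211, 207], [206, 193, 190], [123, 115, 112], [88, 86, 85], [93, 94, 90]]]
pad [260.08 164.22] [247 152  27  26 532] [653.4  72.    9. ]
pad [294.66 169.47] [282 157  27  26 534] [639.1 -21.4   9. ]
pad [329.43 174.84] [317 163  26  25 532] [ 624.6 -115.3    9. ]
[94.50961697 94.99485592]
a [433.8 178.4 116. ] side rim [[215.1 176.6]] foot [[218.8 214.6]]
d [446.9  53.9  56. ] side rim [[252.6 211.6]] foot [[253.7 230.1]]
b [451.1 -61.8  96. ] side rim [[286.9 214.1]] foot [[287.3 247.5]]
c [ 429.1 -188.2   76. ] side rim [[322.  246.9]] foot [[321.1 274.3]]
```

Run:
```python
import pickle,json
from h import *
T,S=pickle.load(open('f0.pkl','rb'))
def sub(r,a):return a
# cup rims: bright neutral ring, min enclosing / ellipse fit
t=T['frame'].astype(int);C={}
for nm,(u,v),h,r in[('a',(214.4,240.6),116,31),('d',(266.2,238.2),56,22),('b',(312.9,234.7),96,28),('c',(362.6,244.4),76,25)]:
    x0,y0=int(u)-17,int(v)-17
    m=(t[y0:y0+35,x0:x0+35].min(2)>185).astype(np.uint8)
    pts=np.argwhere(m)[:,::-1]+[x0,y0]
    R0=r*T['fx']/(1334-h)
    d=np.hypot(*(pts-[u,v]).T);pts=pts[(abs(d-R0+.6)<2.2)]
    (c,ax,an)=cv2.fitEllipse(pts.astype(np.float32))
    C[nm]=onz(T,c,h);print(nm,len(pts),np.round(c,2),np.round(ax,1),'exp dia',2*R0,C[nm].round(1))
P={2:[653.4,72],3:[639.1,-21.4],4:[624.6,-115.3]}
P={k:np.array(v) for k,v in P.items()};P[1]=P[3]-3/2*(P[4]-P[2])*-1*-1 if 0 else P[3]+(P[2]-P[4])
print(P[1],proj(T,[*P[1],9]))
s=S['frame'].astype(int);m=(s.max(2)<48).astype(np.uint8);n,l,st,c=cv2.connectedComponentsWithStats(m)
for i in range(1,n):
    if 120<st[i,4]<700 and 260<c[i][0]<370 and c[i][1]<250:print('side pad',c[i].round(1),st[i,4],onz(S,c[i],9).round(1))
for k in P:print(k,proj(S,[*P[k],9]).round(1))
json.dump({'C':{k:v.tolist() for k,v in C.items()},'P':{k:v.tolist() for k,v in P.items()}},open('m.json','w'))
```

```text
a 64 [213.41 240.25] [23.7 24.1] exp dia 25.752518880168065 [434.6 180.8 116. ]
d 69 [265.56 237.92] [15.7 15.8] exp dia 17.41795385716047 [447.6  55.5  56. ]
b 45 [312.69 233.94] [21.2 21.8] exp dia 22.884566780167066 [452.9 -61.3  96. ]
c 53 [362.56 244.21] [18.4 18.8] exp dia 20.10780552595306 [ 429.6 -188.1   76. ]
[667.9 165.9] [[225.42036228 158.91785595]]
side pad [284.  183.2] 156 [668.7 160.7   9. ]
side pad [304.  195.7] 201 [654.3  67.6   9. ]
side pad [326.3 209.4] 237 [639.8 -26.4   9. ]
side pad [350.7 224.4] 281 [ 625.7 -119.8    9. ]
2 [[302.7 195.2]]
3 [[324.7 208.9]]
4 [[349. 224.]]
1 [[282.5 182.8]]
```

```bash
cat >> h.py <<'E'
import json
TH=np.arctan2(-43.3,281.2)
def quat(th,flip=False):
    s=-1 if flip else 1
    c,n=s*np.cos(th),s*np.sin(th)
    return R.from_matrix(np.array([[0,0,-1],[c,n,0],[n,-c,0]]).T).as_quat()
B=np.array([0.5,-2.3]) # mean of the two cameras' offset
H=dict(a=116,b=96,c=76,d=56);G=dict(a=75,b=66,c=52,d=37)
E
python3 - <<'E'
from bench import bot
from h import *
M=json.load(open('m.json'))
for fl in(0,1):
  q=quat(TH,fl)
  for k in 'abcd':
    j=bot.inverse_kinematics([*(np.array(M['C'][k][:2])+B),G[k]-18.8],q);print(fl,k,None if j is None else np.round(j,2))
  for k in '1234':
    j=bot.inverse_kinematics([*(np.array(M['P'][k])+B),60],q);print(fl,k,None if j is None else np.round(j,2))
E
```

```text
0 a [ 0.15  0.02  2.11 -0.    1.01  0.3 ]
0 b [-0.39  0.01  2.14 -0.    0.99 -0.24]
0 c [-0.66  0.07  2.11 -0.    0.96 -0.51]
0 d [-0.13  0.05  2.16 -0.    0.93  0.02]
0 1 [ 0.08  0.48  1.54 -0.    1.12  0.23]
0 2 [-0.07  0.42  1.62 -0.    1.1   0.09]
0 3 [-0.21  0.38  1.67 -0.    1.09 -0.06]
0 4 [-0.36  0.38  1.68 -0.    1.09 -0.21]
1 a None
1 b None
1 c [-0.66  0.07  2.11 -0.    0.96  2.64]
1 d None
1 1 None
1 2 None
1 3 None
1 4 None
```

```bash
cat >> h.py <<'E'
def pick(bot,k,C,off=(0,0),first=False):
    q=quat(TH);x,y=np.array(C[:2])+B+off;g=G[k]-18.8
    bot.move_l([x,y,H[k]+45],q,max_speed=300)
    bot.move_gripper(1.0)
    bot.move_l([x,y,g],max_speed=120)
    bot.move_gripper(0.0,20)
    w=bot.read_state()['gripper_width'];print(k,'width mm',w*94)
    return w
def place(bot,k,P,off=(0,0)):
    q=quat(TH);s=bot.read_state();g=s['eef_pos'];zc=g[2]
    x,y=np.array(P[:2])+B+off
    bot.move_l([g[0],g[1],zc+120],q,max_speed=200)
    print('after lift',bot.read_state()['gripper_width']*94)
    bot.move_l([x,y,zc+120],q,max_speed=220)
    bot.move_l([x,y,zc+15],q,max_speed=150)
    r=bot.move_l([x,y,zc+6],q,max_speed=12,threshold=3)
    s=bot.read_state();print('touch',r,'dz',s['eef_pos'][2]-zc,s['contact_force'].round(1),s['eef_pos'].round(1),(x,y))
def release(bot):
    e=bot.read_state()['eef_pos']
    bot.move_gripper(1.0)
    bot.move_l([e[0],e[1],e[2]+110],max_speed=200)
    print('t',bot.read_state()['time'])
E
cat > snap.py <<'E'
import sys
from bench import bot
from h import *
n=sys.argv[1]
a=cv2.resize(bot.grab_frame('top')['frame'][100:310,130:430,::-1],None,fx=2,fy=2)
b=cv2.resize(bot.grab_frame('side')['frame'][60:320,170:430,::-1],None,fx=2,fy=2)
cv2.imwrite(f'pics/{n}_t.png',a);cv2.imwrite(f'pics/{n}_s.png',b)
E
python3 - <<'E'
from bench import bot
from h import *
M=json.load(open('m.json'))
s=bot.read_state();e=s['eef_pos']
bot.move_l([e[0],e[1],260],max_speed=200)
pick(bot,'a',M['C']['a']); print(bot.read_state()['contact_force'],bot.read_state()['time'])
E
python3 snap.py g_a
```

```text
a width mm 59.886988587161056
[ 0.53394943  0.12192916 -0.33937537] 4.2
```

View pics/g_a_s.png

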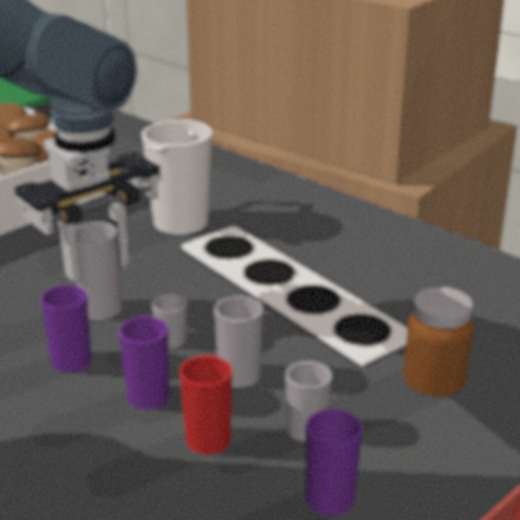

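Cup a, at about (95,270) in the crop, is between the fingers. The measured width of 59.9 mm matches the cup's taper at 75 mm height. Next I place it on pad 1, beside the jug.

```bash
python3 - <<'E'
from bench import bot
from h import *
M=json.load(open('m.json'))
place(bot,'a',M['P']['1']); release(bot)
bot.move_l([430,0,250],max_speed=300)
E
python3 snap.py p_a
```

```text
after lift 59.74998000779165
touch True dz 8.945253679115325 [-0.1  0.7  5.1] [668.5 163.6  65.3] (np.float64(668.4), np.float64(163.6))
t 9.0667
```

View pics/p_a_t.png

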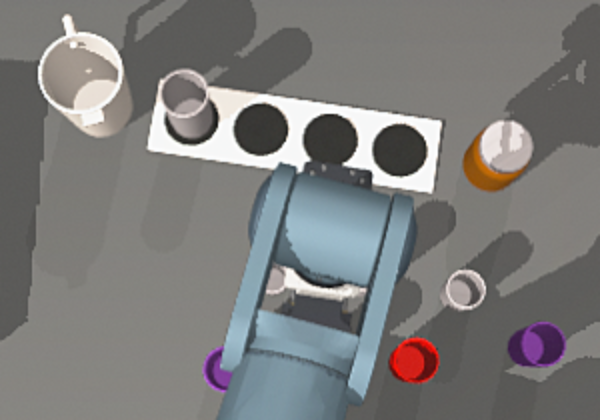

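View pics/p_a_s.png

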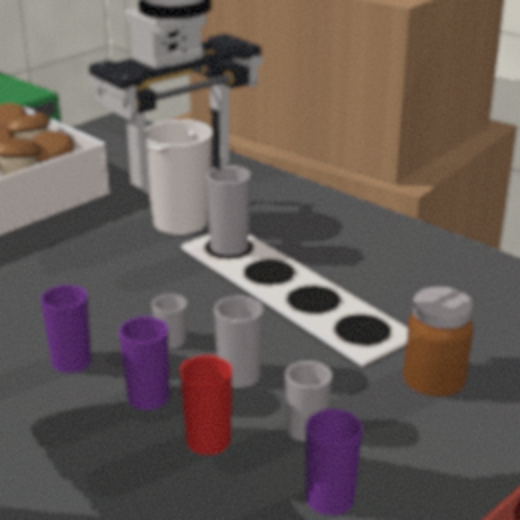

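Cup a stands on pad 1, with its rim at top-crop (185,94) and the foot inside the black disc. I'll measure the rim.

```bash
cat > chk.py <<'E'
import sys
from bench import bot
from h import *
M=json.load(open('m.json'));T=bot.grab_frame('top');S=bot.grab_frame('side')
for k,p in zip(sys.argv[1],sys.argv[2]):
    z=H[k]+9;P=[*M['P'][p],z];e=proj(T,P)[0]
    es=proj(S,[*(np.array(M['P'][p])+[1,-4.6]),z])[0]
    print(k,'expected rim px top',e.round(1),'side',es.round(1))
    def crop(F,e,sc=12,r=22):
        u,v=np.round(e).astype(int)
        im=cv2.resize(F['frame'][v-r:v+r,u-r:u+r,::-1],None,fx=sc,fy=sc,interpolation=cv2.INTER_CUBIC)
        q=((e-[u-r,v-r]+.5)*sc).astype(int);cv2.drawMarker(im,tuple(int(i) for i in q),(0,255,0),0,30,1)
        rr=int({'a':31,'b':28,'c':25,'d':22}[k]*T['fx']/(T['xyz'][2]-z)*sc)
        if F is T: cv2.circle(im,tuple(int(i) for i in q),rr,(0,255,0),1)
        return im
    w=cv2.resize(np.hstack([crop(T,e),crop(S,es)]),(800,400))
    cv2.imwrite(f'pics/chk_{k}_{sys.argv[3]}.png',w)
E
python3 chk.py a 1 0
```

```text
a expected rim px top [221.2 146.3] side [283.3 147.2]
```

View pics/chk_a_0.png

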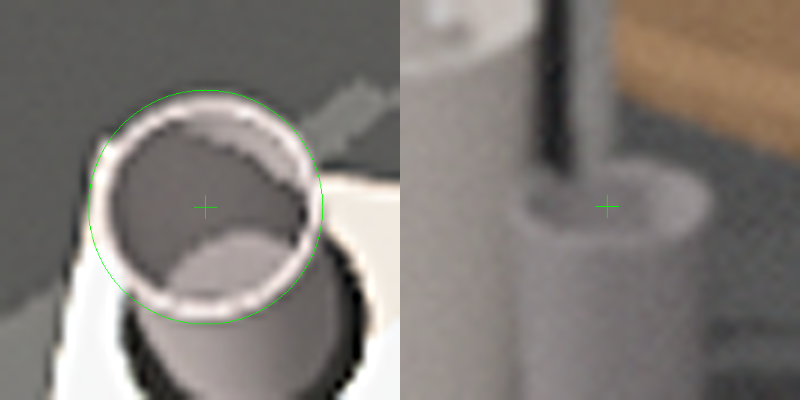

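The rim centre agrees with the projected pad axis to under 1 px in the top view and about 1 px in the side view, so cup a is centred within about 3 mm. On to b, then c.

```bash
python3 - <<'E'
from bench import bot
from h import *
M=json.load(open('m.json'))
for k,p in(('b','2'),('c','3')):
    w=pick(bot,k,M['C'][k])*94
    if w<35: print('bad');break
    place(bot,k,M['P'][p]); 
    release(bot)
    e=bot.read_state()['eef_pos']; bot.move_l([480,e[1]-60,e[2]+20],max_speed=250)
e=bot.read_state()['eef_pos'];bot.move_l([450,53,200],max_speed=250)
E
python3 snap.py p_c; python3 chk.py bc 23 0
```

```text
b width mm 56.03021849472664
after lift 55.77102001919934
touch True dz 8.995412358224101 [ 0.2 -0.1  3.5] [654.1  69.7  56.3] (np.float64(653.9), np.float64(69.7))
t 17.675
c width mm 49.69316377584698
after lift 49.74056676201761
touch True dz 8.967624099592115 [-0.3 -0.4  4.1] [639.8 -23.7  42.2] (np.float64(639.6), np.float64(-23.7))
t 26.35
b expected rim px top [259.2 154.3] side [304.3 165.2]
c expected rim px top [295.9 162. ] side [327.1 184.6]
```

View pics/p_c_s.png

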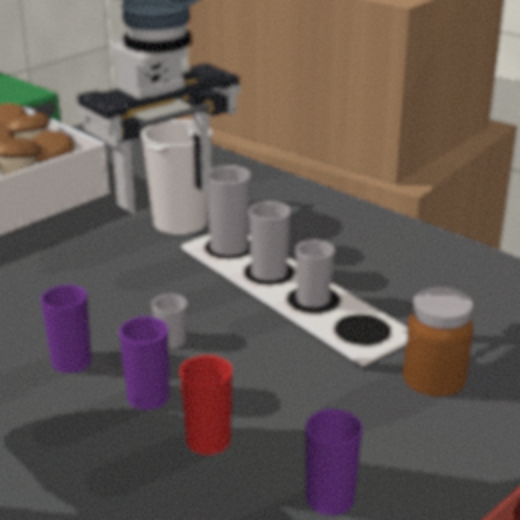

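View pics/p_c_t.png

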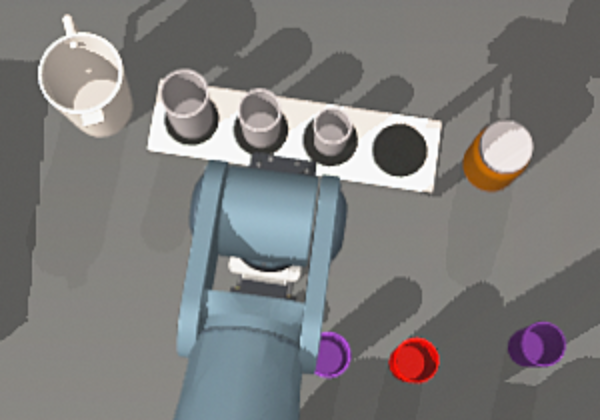

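Cups a, b and c stand on pads 1–3, with side-crop rims at (230,175), (270,212) and (315,250). Cup d is still on the counter at (170,320).

```bash
python3 - <<'E'
from bench import bot
from h import *
M=json.load(open('m.json'))
pick(bot,'d',M['C']['d'])
place(bot,'d',M['P']['4']); release(bot)
e=bot.read_state()['eef_pos']; bot.move_l([480,e[1]-60,e[2]+40],max_speed=250)
bot.move_l([370,-330,300],max_speed=250)
E
python3 snap.py p_d; python3 chk.py abcd 1234 1
python3 -c "
import cv2,numpy as np
i=[cv2.resize(cv2.imread(f'pics/chk_{k}_1.png'),(400,200)) for k in 'abcd']
cv2.imwrite('pics/all1.png',np.vstack([np.hstack(i[:2]),np.hstack(i[2:])]))"
```

```text
d width mm 42.145860235719
after lift 42.26143110675452
touch True dz 8.953096332103971 [-0.3 -0.7  3.6] [ 625.3 -117.7   27.2] (np.float64(625.1), np.float64(-117.6))
t 35.5583
a expected rim px top [221.2 146.3] side [283.3 147.2]
b expected rim px top [259.2 154.3] side [304.3 165.2]
c expected rim px top [295.9 162. ] side [327.1 184.6]
d expected rim px top [331.8 169.7] side [351.9 205.8]
```

View pics/all1.png

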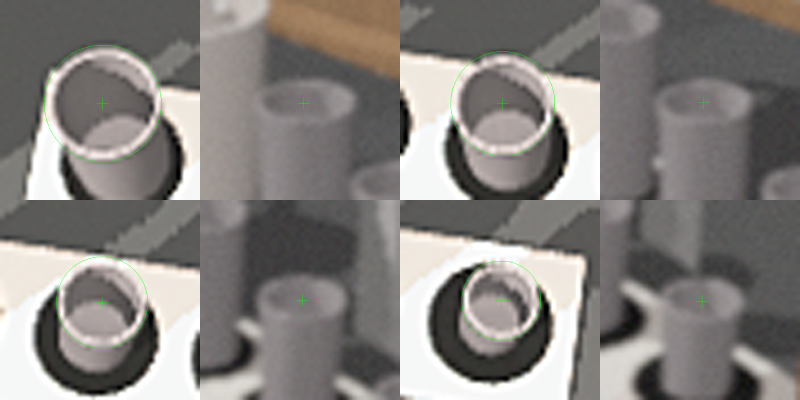

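View pics/p_d_t.png

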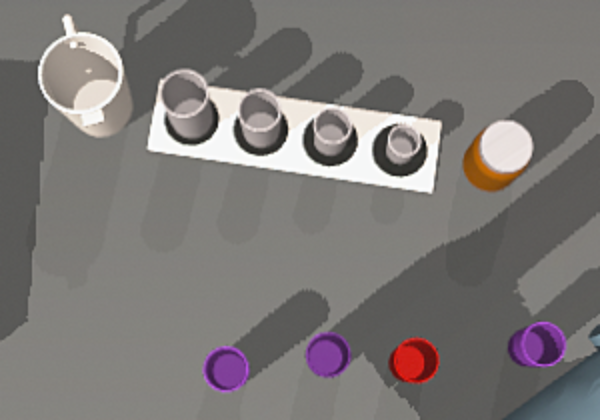

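View pics/p_d_s.png

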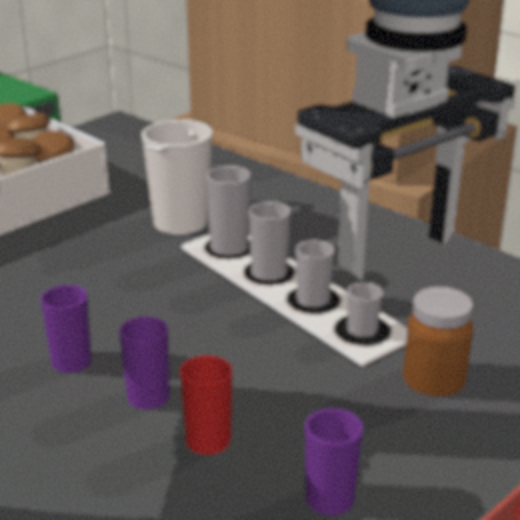

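All four cups are upright and centred, with rim crosses within about 1 px in both views. The jug and jar sit at the same pixels as before, and the gripper is clear.

Run:
```python
from bench import bot
s=bot.read_state();print(s['contact_force'],s['time'])
bot.hold(0.5);bot.close_job()
```

```text
[ 0.58423345  0.92812759 -0.34241438] 37.6083
the job is handed in; nothing more can be done
```

The four steel cups stand on the pads in height order: tallest on pad 1 beside the jug, then pads 2 and 3, with the shortest on pad 4 beside the jar. I handed the job in at about 38 s of the 99 s allowed; no verdict is reported.

- **Setting down:** each cup was lowered until it touched its pad at the expected 9 mm step, with about 3.5–5 N of contact force, before release.
- **Final position:** all four rims were within about 1 px (2–3 mm) of their pad's axis in both views, and the cups looked upright. The jug and jar had not visibly moved, and the gripper was well clear.
- **Disagreement:** the two cameras differed by a constant 4–5 mm in y. I used their mean. Because the same shift affects both cups and pads, the final rim checks agreed anyway.
- **Pad 1:** it merged with its surroundings in the top-view mask, so I worked out its position from pads 2–4. The side view confirmed it.

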